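# Return the laundry supplies to their drip trays

### The arm

A 7-joint arm with a two-finger parallel gripper is mounted at the origin on the work surface. World frame = base frame: x ahead of the robot, y to its left, z up, the work surface at z = 0. Lengths are in mm, angles in degrees, forces in N, time in s.
With the tool pointing down it reaches from about 350 to 900 mm from the base axis. Payload 7.2 kg.
Tool frame: the origin (TCP) lies on the centre line of the jaws, within the pads' length; the fingertips stand 25 mm ahead of it and the grasp point (between the pads) lies 6 mm ahead of it; z points along the fingers, y is the line along which they close (so a half turn about z gives the same grasp; the last joint's range is limited). The gripper opens to 85 mm and grips with 20 to 120 N. Pads are 22 mm wide; open, the fingers measure 114 mm over their backs; the gripper's body (76 mm by 85 mm) begins 54 mm behind the grasp point. The pads swing forward as they close: fully open they stand 13 mm farther back than shut.
Start: joints at [-73.35, 23.554, -0.728, 91.456, 0.321, 64.991, -4.71], TCP at [219.479, 585.198, 256.297] pointing down, gripper open.
Joint ranges: [-169.25, 169.25], [-16.82, 113.86], [-84.01, 82.57], [7.8, 145.47], [-59.2, 239.2], [7.22, 106.19], [-163.78, 163.78]. Speed limits (degrees/s): [136.94, 136.94, 172.46, 172.46, 180, 180, 180].

### API

Orientations are given as [roll, pitch, yaw] about the fixed x, y, z axes, in that order (R = Rz(yaw) Ry(pitch) Rx(roll)).
In Python, from workcell import arm gives the robot as it stands.
- The arm moves only by the shell command python3 -m pendant 'ROWS' [OPENING] [FORCE]. ROWS is a JSON object of lists of equal length, an entry for each row: "xyz": the shift along the tool's x, y, z in units of 40 mm (1.0 is 40 mm), a list of three; "roll": the turn about the tool's z in units of 5 degrees (1.0 is 5 degrees). In form: {"xyz": [[tx, ty, tz], ...], "roll": [roll, ...]}. A call has 1 to 8 rows; each row shifts and turns the commanded pose from where the row before left it, along the tool's axes as they then stand; what a row does not reach is not made up. A row lasts 1/10 s, in which the tool goes at most 50 mm and 8.59 degrees, less where a joint would pass 70% of its speed; a pose out of reach is approached as far as the arm can. A call is refused whole if a number of a shift passes 1 or a number of a turn 1, either way. A call with a gripper value outside its range is refused whole. OPENING is the opening, from 0 (shut) to 1 (fully open), set as the call begins (- or left out, the last holds). The fingers move at their own pace and stop on an object; FORCE is the grip in N (left out, the last holds). Time passes only in rows, so rows that do not move let the fingers close. It gives the time, the measured TCP pose, the force, the opening and the grip force at its end, in the units of the state.
- arm.get_state(): the state, without advancing time (a new reading comes with each control period).
- arm.snapshot(name): name is "scene" or "side" or "wrist"; returns a dict with "color" (420x560x3 uint8, red, green, blue), "vfov" (degrees; the focal length in pixels is half the picture's height over the tangent of half this angle, whatever the lens; pixels are square), "cx", "cy" (the principal point, pixels), "camera_from_world" (4x4, takes a point from world to camera coordinates); the wrist camera has in their place "mount" (4x4, takes a point from camera to tool coordinates, whose origin is the TCP and whose axes are the flange's). Camera axes: x right, y down, z forward; pixel columns grow to the right and rows downward; lengths in mm; the calibration is good to about 2 mm. A picture is of the moment at which its call begins: read the wrist's pose just before it. There is no depth.
- arm.sign_off(): hands the job in; it is judged then, once.
The state is a dict: "clock": time; "joint_pos": joint angles; "joint_vel": joint speeds; "joint_efforts": joint torques, N m; "position": TCP position; "eef_rot": TCP orientation; "contact_force": force on the tool from outside, world axes, zero at the start; "moment": the same for the moment, N m; "width": finger opening in mm; "finger_force": force on a finger pad.
Only numpy, scipy, OpenCV 4.12 (cv2) and the standard library are available. Lean on these libraries where they do the work, as an engineer would, in place of code of your own. Each camera call takes 0.05 s, during which the arm holds its last target. There are 200 camera calls.

### The job

The worktop over the washing machines has been wiped: put each of the four supplies back in the tray made for it - the large bottle in the large round tray, the small bottle in the small round tray, the tablet carton in the oblong tray and the soap in the ribbed soap dish. Set each one down without dropping it, so that it stands upright (the soap lies flat) on the tray's floor inside the rim. Leave the potted heather and the dosing cup where they are.

Things in the scene. Friction and masses are not known exactly. Their poses are not given: they have to be found in the camera images.
- softener_bottle: Large round screw-cap bottle of fabric softener, standing upright: blue body 72 mm in diameter up to 96 mm height, then a shoulder narrowing to the neck at 122 mm; white ribbed cap 36 mm in diameter from 128 mm to the top at 165 mm. 0.4 to 0.7 kg. Best gripped by the cap. Origin: centre of its underside; z up along the bottle. Goes in the large round tray.
- stain_bottle: Small round screw-cap bottle of stain remover, standing upright, same colours as the large one: body 50 mm in diameter up to 66 mm height, shoulder up to 87 mm; white ribbed cap 26 mm in diameter from 92 mm to the top at 125 mm. 0.14 to 0.26 kg. Origin: centre of its underside; z up along the bottle. Goes in the small round tray.
- tablet_carton: Closed rigid cardboard carton of washing tablets, standing upright: 52 mm (its x) by 110 mm (its y), 95 mm high, brown with a blue printed band. 0.28 to 0.52 kg. Origin: centre of its underside; y along its long side. Goes in the oblong tray.
- soap_bar: Cream-coloured bar of laundry soap lying flat: 55 mm (its x) by 85 mm (its y), 32 mm high, rounded edges. 0.1 to 0.2 kg. Origin: centre of its underside; y along its long side. Goes in the soap dish.
- large_round_tray: The larger round drip tray, dark grey: 100 mm outside, recess 90 mm in diameter, floor 4 mm above the worktop, rim top 12 mm above the worktop. It is fixed and does not move. Origin: centre of its underside, on the worktop; z up. 
- small_round_tray: The smaller round drip tray, dark grey: 78 mm outside, recess 68 mm in diameter, floor 4 mm above the worktop, rim top 12 mm above the worktop. It is fixed and does not move. Origin: centre of its underside, on the worktop; z up. 
- oblong_tray: Plain oblong drip tray with a smooth floor, dark grey: 80 mm (its x) by 138 mm (its y) outside, recess 70 by 128 mm, floor 5 mm above the worktop, rim top 12 mm above the worktop. y along its long side. It is fixed and does not move. Origin: centre of its underside, on the worktop; z up. 
- soap_dish: Soap dish, dark grey, with seven raised drain ribs across its floor: 83 mm (its x) by 113 mm (its y) outside, recess 73 by 103 mm, rib tops 9 mm above the worktop, rim top 15 mm above the worktop. y along its long side. It is fixed and does not move. Origin: centre of its underside, on the worktop; z up. 
- heather_pot: Bystander: heather in a terracotta pot, 86 mm in diameter at the rim, 72 mm high, with flowers up to 135 mm. Loose, 0.45 kg. Origin: centre of its underside. Stands at one side of the work; leave it alone. (A fixed wicker basket of stock, up to 215 mm high, stands well away from the work at the left edge of the worktop, level with the robot base.)
- dosing_cup: Bystander: empty white plastic dosing cup, 72 mm in diameter at the rim, 62 mm high. Loose and light, 60 g. Origin: centre of its underside. Stands at the other side of the work; leave it alone.
Not all that is in view belongs to the job. Of the things that look like the tablet_carton, the smaller one is meant.

How it is judged:
By the outcome, as a careful person would: the job done as asked, in the order asked, and still so for the second after the job is handed in, with the robot touching nothing.
It also fails if it takes over 115 s, if anything falls off the work surface, if the arm or the gripper's body presses on something with over 40 N, if the wrist force passes 120 N, or if a joint passes its speed limit or range.

## Working session

There is one attempt and no reset: what is moved stays moved. The work goes in short steps, Python scripts to look and compute and a shell command to move; the robot and the scene stay as the last step left them, time stands still between calls to the robot, and variables do not carry over. Pictures are saved under pics/ and viewed, at most 14 in all, crops included, and the job is handed in when it is done.

```bash
mkdir -p pics; ls; python3 - <<'E'
from workcell import arm
import cv2,numpy as np
print(arm.get_state())
for n in("scene","side","wrist"):
    s=arm.snapshot(n); cv2.imwrite(f"pics/{n}0.png",s["color"][:,:,::-1])
    np.save(f"pics/{n}0.npy",{k:v for k,v in s.items()},allow_pickle=True)
    print(n,{k:np.round(v,3).tolist() for k,v in s.items() if k!="color"})
E
```

```text
pics
{'clock': 0.0, 'joint_pos': array([-73.34799167,  23.59999496,  -0.72767676,  91.50310084,
         0.3203118 ,  64.98940377,  -4.70877949]), 'joint_vel': array([ 0.01670403,  0.00968237, -0.15227545, -0.0406576 ,  0.07283378,
       -0.07340648,  0.00336938]), 'joint_efforts': array([-3.21663338e-04, -6.00609112e+01,  6.81977849e-01, -2.99421072e+01,
        1.37937881e-02,  1.01998996e-02,  9.23765128e-06]), 'position': array([219.37221669, 584.76391847, 255.46010231]), 'eef_rot': array([-1.79909745e+02,  6.17354467e-03,  1.59441922e+02]), 'contact_force': array([-0.61138327, -0.60390879, -0.84003159]), 'moment': array([ 0.00307841, -0.04268598,  0.01313192]), 'finger_force': 0.0, 'width': 85.6241035362579}
scene {'vfov': 46.109, 'cx': 275.38, 'cy': 213.484, 'camera_from_world': [[-0.763, 0.646, 0.01, 488.028], [0.489, 0.587, -0.645, -272.05], [-0.422, -0.487, -0.764, 1832.702], [0.0, 0.0, 0.0, 1.0]]}
side {'vfov': 55.384, 'cx': 280.782, 'cy': 214.653, 'camera_from_world': [[1.0, -0.018, 0.017, -596.751], [0.003, -0.621, -0.783, 31.878], [0.025, 0.783, -0.621, 1437.563], [0.0, 0.0, 0.0, 1.0]]}
wrist {'vfov': 64.218, 'cx': 278.413, 'cy': 213.144, 'mount': [[-0.001, -0.962, -0.273, 68.381], [1.0, -0.001, 0.001, -0.321], [-0.001, -0.273, 0.962, -116.875], [0.0, 0.0, 0.0, 1.0]]}
```

View pics/scene0.png

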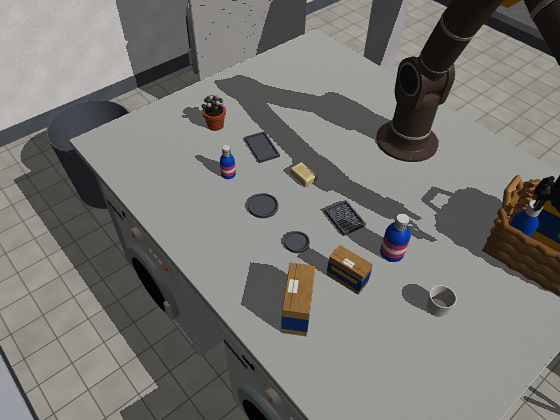

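View pics/side0.png

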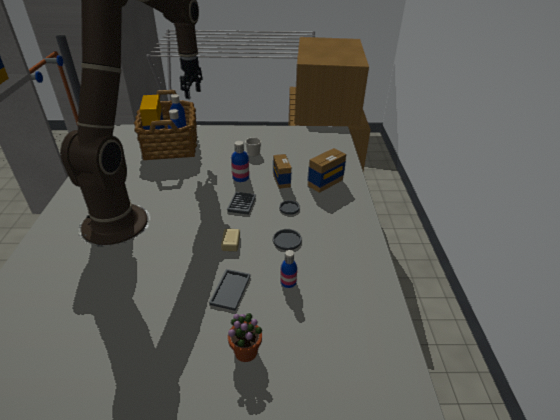

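The scene view shows: softener bottle (396,240), stain bottle (228,163), small carton (350,268) vs. big carton (298,298), soap (303,174), large tray (262,205), small tray (296,242), oblong tray (262,147), soap dish (344,216), pot (214,112), cup (442,300). The side view shows the same, at (240,162), (289,270), (282,172), (327,168), (232,239), (287,239), (289,207), (231,289), (242,203), (246,340), (253,147).
What could be mistaken: cartons (350,268) and (298,298), where the smaller one (350,268) is meant. Bottles: (396,240) is large, (228,163) is small, and the one in the basket (530,220) is not ours. Trays: oblong (262,147) is smooth and the dish (344,216) is ribbed; round (262,205) is large and (296,242) is small.

```bash
cat > h.py <<'E'
import numpy as np,cv2
from scipy.spatial.transform import Rotation as R
def cam(s,pose=None):
    f=210/np.tan(np.radians(s["vfov"]/2)); K=np.array([[f,0,s["cx"]],[0,f,s["cy"]],[0,0,1]])
    if "mount" in s:
        W=np.eye(4);W[:3,:3]=R.from_euler("xyz",pose[1],degrees=True).as_matrix();W[:3,3]=pose[0]
        C=np.linalg.inv(W@s["mount"])
    else: C=s["camera_from_world"]
    return K@C[:3]
def tri(P1,P2,a,b):
    x=cv2.triangulatePoints(P1,P2,np.float64(a).reshape(2,1),np.float64(b).reshape(2,1)); return (x[:3]/x[3]).ravel()
def onplane(P,px,z):   # pixel -> world at height z
    H=np.c_[P[:,0],P[:,1],P[:,2]*z+P[:,3]]; v=np.linalg.solve(H,[*px,1]); return v[:2]/v[2]
def proj(P,X):
    v=P@np.r_[X,1]; return v[:2]/v[2]
E
python3 - <<'E'
from h import *
S=np.load("pics/scene0.npy",allow_pickle=True).item();D=np.load("pics/side0.npy",allow_pickle=True).item()
P,Q=cam(S),cam(D)
for n,a,b in [("soft cap",(403,219),(239,146)),("stain cap",(226,149),(290,254)),("carton top",(350,262),(282,160)),("big top",(299,280),(326,159)),("soap top",(303,172),(232,236)),("ltray",(262,205),(287,239)),("stray",(296,242),(289,207)),("obl",(262,147),(231,289)),("dish",(344,217),(242,203)),("pot",(214,112),(246,336)),("cup",(442,294),(253,142))]:
    print(n,tri(P,Q,a,b).round(0))
c=S["color"][180:360,250:490,::-1]; cv2.imwrite("pics/crop1.png",cv2.resize(c,(800,600),interpolation=cv2.INTER_CUBIC))
E
```

```text
soft cap [430. 303. 153.]
stain cap [ 617. -279.  119.]
carton top [609. 286.  95.]
big top [775. 252. 125.]
soap top [ 430. -102.   31.]
ltray [618. -91.   7.]
stray [632.  92.   6.]
obl [ 441. -311.    4.]
dish [450. 116.   7.]
pot [ 499. -519.   66.]
cup [478. 506.  61.]
```

View pics/crop1.png

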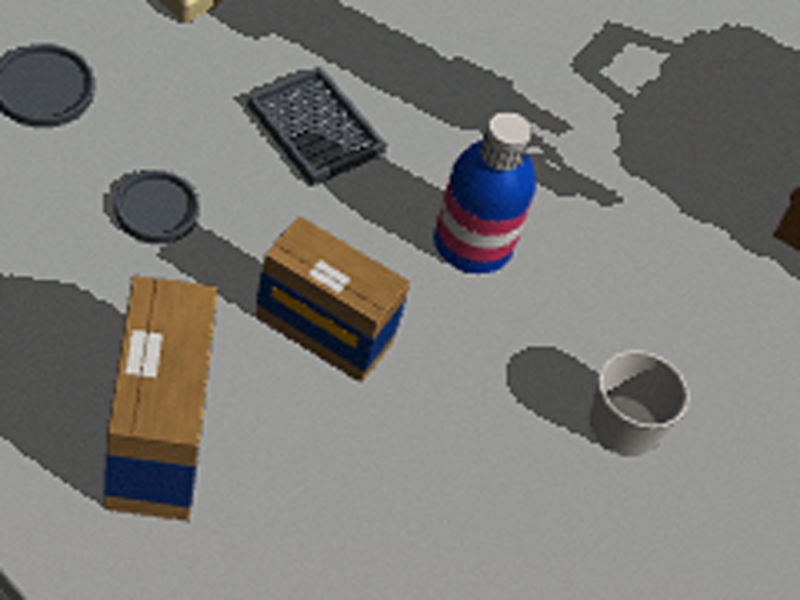

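Crop: small carton at crop (333,285), shorter and smaller than the big one at (160,390). The choice is scene (350,268). Now moving over the softener bottle.

```bash
python3 -m pendant '{"xyz": [[-0.9,-0.58,-0.1],[-0.9,-0.58,-0.1],[-0.9,-0.58,-0.1],[-0.9,-0.58,-0.1],[-0.9,-0.58,-0.1],[-0.9,-0.58,-0.1],[-0.9,-0.58,-0.1],[-0.9,-0.58,-0.1]], "roll": [0,0,0,0,0,0,0,0]}' 1
cat >> h.py <<'E'
def look(name,save=True):
    from workcell import arm
    st=arm.get_state(); s=arm.snapshot("wrist"); pose=(st["position"],st["eef_rot"])
    if save: cv2.imwrite(f"pics/{name}.png",s["color"][:,:,::-1])
    np.save(f"pics/{name}.npy",dict(s=s,pose=pose),allow_pickle=True)
    return st,s["color"],cam(s,pose)
def delta(st,target,yaw=None):
    Rm=R.from_euler("xyz",st["eef_rot"],degrees=True)
    print("at",st["position"].round(1),"rpy",st["eef_rot"].round(1),"clock",round(st["clock"],2),"units xyz",(Rm.inv().apply(np.array(target)-st["position"])/40).round(3))
E
python3 - <<'E'
from h import *
st,im,P=look("w1"); delta(st,(430,303,260))
E
```

```text
clock: 0.95
position: [424.6, 308.7, 288.4]
eef_rot: [180.0, -0.0, 159.4]
contact_force: [1.1, 0.6, 0.1]
width: 85.1
finger_force: 0.0
at [424.6 308.7 288.4] rpy [180.   -0.  159.4] clock 0.95 units xyz [-0.175 -0.086  0.711]
```

View pics/w1.png

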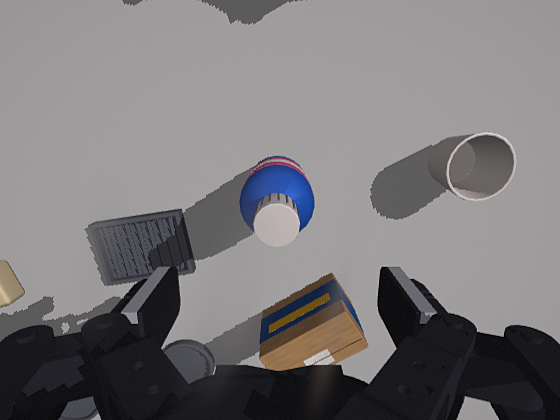

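Wrist view: the softener cap top is centred at (277,224), and the dish is at (142,247). The small carton is at (315,325) and the cup at (480,165).

```bash
python3 - <<'E'
from h import *
d=np.load("pics/w1.npy",allow_pickle=True).item();S=np.load("pics/scene0.npy",allow_pickle=True).item();D=np.load("pics/side0.npy",allow_pickle=True).item()
P=cam(d["s"],d["pose"]);A,B=cam(S),cam(D)
print("cap z165",onplane(P,(277,224),165))
print("tri scene",tri(P,A,(277,224),(403,218)),"tri side",tri(P,B,(277,224),(239,145)))
c=onplane(P,(277,224),165)
from workcell import arm
delta(arm.get_state(),(*c,158))
# dish outer rim corners at z=15
for p in [(88,224),(182,208),(196,270),(105,287)]: print(onplane(P,p,15).round(1))
E
```

```text
cap z165 [431.87823717 304.65599665]
tri scene [432.39602948 304.28000756 163.47126921] tri side [434.04991415 303.35251342 155.00755842]
at [429.8 301.7 289.2] rpy [-179.9    0.2  159. ] clock 1.0 units xyz [-0.009  0.092  3.281]
[395.1  71. ]
[417.1 187.2]
[497.6 169.2]
[478.1  49.2]
```

```bash
python3 - <<'E'
from h import *
st,im,P=look("w2")
g=im.astype(int); m=((g.min(2)>150)&(g.max(2)-g.min(2)<40)).astype(np.uint8)
m[:,:220]=0;m[:,340:]=0;m[:150]=0;m[265:]=0
n,l,s,c=cv2.connectedComponentsWithStats(m); k=1+s[1:,4].argmax(); print(s[k],c[k],[tuple(g[224,277])],g[100,277])
# cap top centre: bottom edge and width
q=(s[k][0]+s[k][2]/2-.5, s[k][1]+s[k][3]-s[k][2]/2-.5); print(q)
x=onplane(P,q,165);print(x); delta(st,(*x,158))
E
```

```text
[ 220  150  120  115 7536] [295.59885881 223.42011677] [(np.int64(186), np.int64(178), np.int64(177))] [163 160 160]
(np.float64(279.5), np.float64(204.5))
[424.12378819 304.43152164]
at [429.8 301.7 289.2] rpy [-179.9    0.2  159. ] clock 1.0 units xyz [0.17  0.017 3.28 ]
```

```bash
python3 - <<'E'
from h import *
d=np.load("pics/w2.npy",allow_pickle=True).item();P=cam(d["s"],d["pose"]);g=cv2.GaussianBlur(d["s"]["color"],(5,5),0).astype(int)
m=(g.mean(2)>172).astype(np.uint8); m[:,:235]=0;m[:,320:]=0;m[:190]=0;m[265:]=0
n,l,s,c=cv2.connectedComponentsWithStats(m); k=1+s[1:,4].argmax(); print(s[k],c[k])
x=onplane(P,c[k],165);print(x)
from workcell import arm
delta(arm.get_state(),(*x,157))
E
```

```text
[ 261  193   44   44 1505] [283.10963455 214.33488372]
[432.20419988 304.22467026]
at [428.  304.5 289. ] rpy [-180.     0.2  158.9] clock 1.05 units xyz [-0.09   0.034  3.299]
```

```bash
python3 -m pendant '{"xyz": [[0,0,0],[0,0,0],[0,0,0]], "roll": [0,0,0]}'; python3 - <<'E'
from h import *
from workcell import arm
delta(arm.get_state(),(432.2,304.2,157))
E
```

```text
clock: 1.35
position: [423.0, 311.5, 288.0]
eef_rot: [-180.0, -0.0, 159.6]
contact_force: [0.4, -0.2, -0.3]
width: 85.5
finger_force: 0.0
at [423.  311.5 288. ] rpy [-180.    -0.   159.6] clock 1.35 units xyz [-0.282 -0.089  3.275]
```

```bash
python3 -m pendant '{"xyz": [[-0.13,-0.04,0.3],[-0.13,-0.04,0.6],[0,0,0.7],[0,0,0.6],[0,0,0.4],[0,0,0.2],[0,0,0],[0,0,0]], "roll": [0,0,0,0,0,0,0,0]}'; python3 - <<'E'
from h import *
from workcell import arm
st,im,P=look("w3"); delta(st,(432.2,304.2,157))
g=cv2.GaussianBlur(im,(5,5),0).astype(int);print(im.shape)
E
```

```text
clock: 2.15
position: [432.8, 303.9, 176.6]
eef_rot: [180.0, 0.0, 159.5]
contact_force: [0.6, 0.5, 0.1]
width: 85.3
finger_force: 0.0
at [432.8 303.9 176.6] rpy [180.    0.  159.5] clock 2.15 units xyz [0.016 0.001 0.489]
(420, 560, 3)
```

View pics/w3.png

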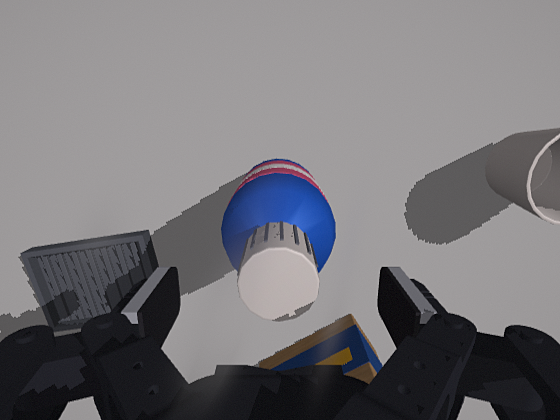

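The cap at (278,284) is centred between the fingers. I descend and grip.

```bash
python3 - <<'E'
from h import *
d=np.load("pics/w3.npy",allow_pickle=True).item();P=cam(d["s"],d["pose"]);print(onplane(P,(278,284),165),tri(P,cam(np.load("pics/w2.npy",allow_pickle=True).item()["s"],np.load("pics/w2.npy",allow_pickle=True).item()["pose"]),(278,284),(283.1,214.3)))
E
python3 -m pendant '{"xyz": [[0,0,0.25],[0,0,0.2],[0,0,0],[0,0,0]], "roll": [0,0,0,0]}'
python3 -m pendant '{"xyz": [[0,0,0],[0,0,0],[0,0,0],[0,0,0],[0,0,0],[0,0,0]], "roll": [0,0,0,0,0,0]}' 0 60
```

```text
[431.94437036 303.78001247] [432.10965019 303.98613463 164.87313798]
clock: 2.6
position: [432.4, 303.5, 158.0]
eef_rot: [-180.0, -0.0, 159.4]
contact_force: [0.5, 0.3, 1.0]
width: 85.3
finger_force: 0.0
clock: 3.2
position: [432.8, 303.9, 158.8]
eef_rot: [180.0, 0.0, 159.4]
contact_force: [-0.2, 0.4, 5.3]
width: 34.4
finger_force: 60.5
```

```bash
python3 -m pendant '{"xyz": [[0,0,-0.2],[0,0,-0.5],[0,0,-0.7],[0,0,-0.7],[0,0,-0.7],[0,0,-0.5],[0,0,-0.2],[0,0,0]], "roll": [0,0,0,0,0,0,0,0]}'
python3 -m pendant '{"xyz": [[-0.4,-0.1,0],[-0.8,-0.3,0],[-1,-0.5,0],[-1,-0.6,0],[-1,-0.6,0],[-1,-0.6,0],[-1,-0.6,0],[-0.7,-0.6,0]], "roll": [0,0,0,0,0,0,0,0]}'
python3 -m pendant '{"xyz": [[-0.5,-0.6,0],[-0.3,-0.3,0],[-0.1,-0.1,0],[0,0,0],[0,0,0],[0,0,0]], "roll": [0,0,0,0,0,0]}'
python3 - <<'E'
from h import *
st,im,P=look("w4"); delta(st,(618,-91,300)); print(st["contact_force"],proj(P,(618,-91,8)))
E
```

```text
clock: 4.0
position: [432.5, 303.5, 298.5]
eef_rot: [180.0, 0.0, 159.4]
contact_force: [-0.1, 0.2, -7.5]
width: 34.5
finger_force: 61.3
clock: 4.8
position: [637.0, 58.0, 295.6]
eef_rot: [-179.8, -0.1, 159.4]
contact_force: [-0.5, 0.8, -6.2]
width: 34.4
finger_force: 61.1
clock: 5.4
position: [655.5, 13.0, 298.2]
eef_rot: [179.9, -0.0, 159.6]
contact_force: [0.2, 0.7, -6.7]
width: 34.2
finger_force: 61.2
at [655.5  13.  298.2] rpy [179.9  -0.  159.6] clock 5.4 units xyz [-0.027 -2.764 -0.047]
[ 0.20849465  0.674019   -6.73885019] [188.04956911 177.44052879]
```

View pics/w4.png

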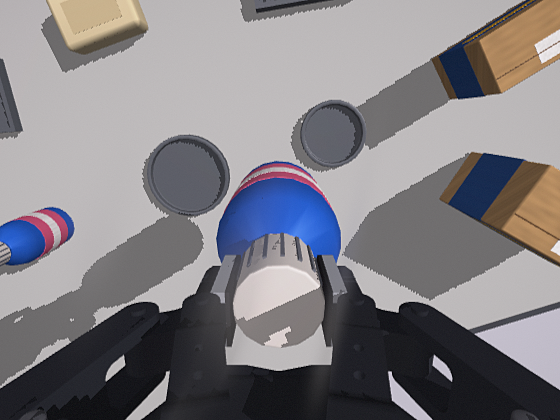

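Wrist view with the bottle held: the large tray is at (187,174), the small tray at (332,133), and the stain bottle lies left at (40,235). The soap is at (97,20). The bottle hangs straight.

```bash
python3 - <<'E'
from h import *
d=np.load("pics/w4.npy",allow_pickle=True).item();P=cam(d["s"],d["pose"])
S=np.load("pics/scene0.npy",allow_pickle=True).item();D=np.load("pics/side0.npy",allow_pickle=True).item();A,B=cam(S),cam(D)
for im,M,pts in((d["s"]["color"],P,[(187,174,60),(332,133,45)]),(S["color"],A,[(262,205,24),(296,242,20)]),(D["color"],B,[(287,239,20),(289,207,15)])):
  for x,y,r in pts:
    g=im.astype(int).mean(2); sub=(g<95).astype(np.uint8)[y-r:y+r,x-r:x+r]
    n,l,s,c=cv2.connectedComponentsWithStats(sub); k=l[r,r]
    if k==0: print("bg",g[y,x]);continue
    cn=max(cv2.findContours((l==k).astype(np.uint8),0,1)[0],key=len); e=cv2.fitEllipse(cv2.convexHull(cn))
    q=(e[0][0]+x-r,e[0][1]+y-r); print(np.round(q,1),np.round(e[1],1),onplane(M,q,10).round(1), onplane(M,(x,y),10).round(1))
from workcell import arm
delta(arm.get_state(),(618,-91,300))
E
```

```text
bg 97.0
bg 101.0
[261.6 205.2] [24.7 33.2] [622.5 -89.6] [620.8 -89.6]
[299.5 245.7] [24.7 40.4] [637.1 110.6] [635.9  93.5]
[287.1 240.5] [24.3 29.9] [ 616.5 -100.6] [616.5 -93.1]
[287.9 203.7] [21.3 28.1] [626.  108.9] [629.5  88.1]
at [655.5  12.6 298.3] rpy [180.   -0.  159.6] clock 5.45 units xyz [-0.024 -2.755 -0.044]
```

```bash
python3 - <<'E'
from h import *
d=np.load("pics/w4.npy",allow_pickle=True).item();P=cam(d["s"],d["pose"])
print(onplane(P,(187,173.5),12),onplane(P,(332,133),12))
S=np.load("pics/scene0.npy",allow_pickle=True).item();A=cam(S)
print(tri(P,A,(187,174),(262,205)),tri(P,A,(332,133),(296,242)))
c=cv2.getRectSubPix(d["s"]["color"],(260,130),(250,155))
c=cv2.resize(c,(780,390),interpolation=cv2.INTER_CUBIC)
for X in ((618,-93),(630,89)):
    pass
def ring(cx,cy,r):
    t=np.linspace(0,2*np.pi,73);return [ (proj(P,(cx+r*np.cos(a),cy+r*np.sin(a),12))-(120.5,90.5))*3 for a in t]
for cx,cy,r in ((*onplane(P,(187,173.5),12),50),(*onplane(P,(332,133),12),39)):
    cv2.polylines(c,[np.int32(ring(cx,cy,r))],True,(255,0,0),1)
cv2.imwrite("pics/c4.png",c[:,:,::-1])
E
```

```text
[612.90793351 -88.92856314] [628.7445633   90.33164848]
[615.36672197 -94.8036962    0.77846173] [631.17859092  90.18149846   2.52506487]
```

View pics/c4.png

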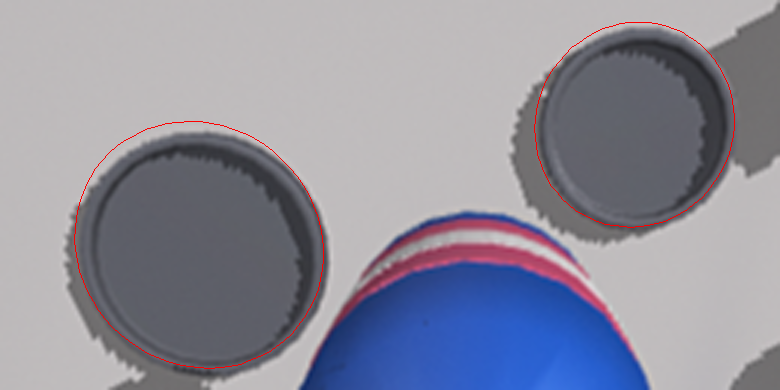

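```bash
python3 -m pendant '{"xyz": [[0,-0.3,0],[0.03,-0.6,0],[0,-0.8,0],[0,-0.6,0.2],[0,-0.3,0.5],[0,-0.14,0.7],[0,0,0.6],[0,0,0.4]], "roll": [0,0,0,0,0,0,0,0]}'
python3 -m pendant '{"xyz": [[0,0,0.3],[0,0,0.2],[0,0,0.1],[0,0,0],[0,0,0]], "roll": [0,0,0,0,0]}'
python3 - <<'E'
from h import *
st,im,P=look("w5"); delta(st,(616,-89.7,163))
t=np.linspace(0,2*np.pi,73)
for r,c in((50,(0,0,255)),(36,(0,255,0))):
    z=12 if r==50 else st["position"][2]-159
    xy=(616,-89.7) if r==50 else st["position"][:2]
    im=cv2.polylines(im.copy(),[np.int32([proj(P,(xy[0]+r*np.cos(a),xy[1]+r*np.sin(a),z)) for a in t])],True,c[::-1],1)
cv2.imwrite("pics/w5o.png",im[:,:,::-1])
E
```

```text
clock: 6.25
position: [614.9, -92.4, 200.8]
eef_rot: [-180.0, -0.1, 159.4]
contact_force: [-0.2, 1.6, -6.9]
width: 34.6
finger_force: 61.0
clock: 6.75
position: [616.7, -91.7, 179.0]
eef_rot: [180.0, 0.1, 159.5]
contact_force: [-0.2, -0.2, -5.8]
width: 34.5
finger_force: 61.1
at [616.7 -91.7 179. ] rpy [1.800e+02 1.000e-01 1.595e+02] clock 6.75 units xyz [0.035 0.04  0.4  ]
```

View pics/w5o.png

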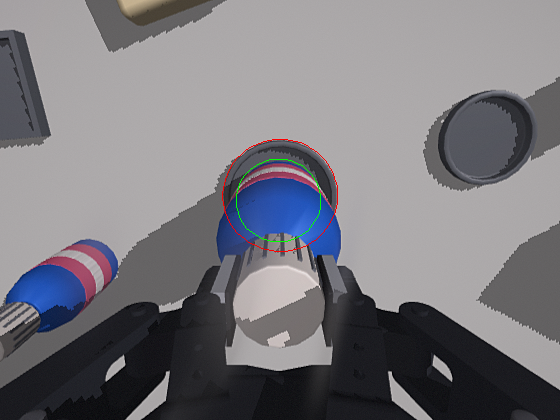

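The tray rim (222–336, top at row 139) agrees with the drawn estimate and the bottle is central in it. I lower it slowly.

```bash
python3 -m pendant '{"xyz": [[0.03,0.02,0.1],[0,0,0.1],[0,0,0.08],[0,0,0.06],[0,0,0],[0,0,0]], "roll": [0,0,0,0,0,0]}'
python3 -m pendant '{"xyz": [[0,0,0.04],[0,0,0.02],[0,0,0],[0,0,0]], "roll": [0,0,0,0]}'
```

```text
clock: 7.4
position: [615.5, -90.5, 164.6]
eef_rot: [-180.0, -0.0, 159.4]
contact_force: [0.7, -0.8, -6.3]
width: 34.7
finger_force: 61.1
clock: 7.8
position: [615.7, -90.6, 162.8]
eef_rot: [180.0, 0.0, 159.4]
contact_force: [-1.4, -0.0, -2.1]
width: 34.6
finger_force: 62.0
```

```bash
python3 -m pendant '{"xyz": [[0,0,0.02],[0,0,0],[0,0,0]], "roll": [0,0,0]}'
python3 -m pendant '{"xyz": [[0,0,0],[0,0,0],[0,0,0],[0,0,0],[0,0,0],[0,0,0]], "roll": [0,0,0,0,0,0]}' 1
python3 -m pendant '{"xyz": [[0,0,-0.2],[0,0,-0.5],[0,0,-0.8],[0,0,-0.9],[0,0,-0.9],[0,0,-0.5],[0,0,-0.2],[0,0,0]], "roll": [0,0,0,0,0,0,0,0]}'
python3 - <<'E'
from h import *
st,im,P=look("w6"); delta(st,(617,-279,250))
print(proj(P,(617,-279,125)),proj(P,(615.7,-90.6,165)))
E
```

```text
clock: 8.1
position: [615.9, -90.7, 162.8]
eef_rot: [180.0, 0.1, 159.4]
contact_force: [-3.5, -0.6, 6.2]
width: 34.3
finger_force: 62.7
clock: 8.7
position: [615.5, -90.4, 161.4]
eef_rot: [180.0, -0.0, 159.4]
contact_force: [-0.5, -0.5, 0.6]
width: 85.5
finger_force: 0.0
clock: 9.5
position: [615.7, -90.5, 322.6]
eef_rot: [180.0, 0.1, 159.4]
contact_force: [-0.3, 0.0, -0.7]
width: 85.0
finger_force: 0.0
at [615.7 -90.5 322.6] rpy [1.800e+02 1.000e-01 1.594e+02] clock 9.5 units xyz [-1.68  -4.402  1.815]
[104.8026332  257.17965177] [278.3269482  202.09544727]
```

View pics/w6.png

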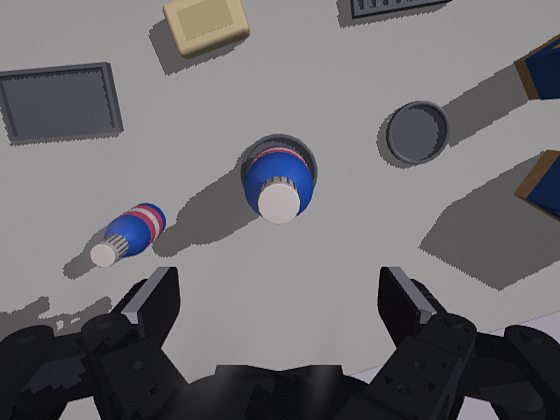

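The large bottle stands in its tray at (278,200). The stain cap is at (103,254), the small tray at (417,133), the soap at (206,27) and the oblong tray at (60,103).

```bash
python3 - <<'E'
from h import *
d=np.load("pics/w6.npy",allow_pickle=True).item();P=cam(d["s"],d["pose"])
A=cam(np.load("pics/scene0.npy",allow_pickle=True).item());B=cam(np.load("pics/side0.npy",allow_pickle=True).item())
g=cv2.GaussianBlur(d["s"]["color"],(3,3),0).astype(int)
m=(g.mean(2)>172).astype(np.uint8)
n,l,s,c=cv2.connectedComponentsWithStats(m[235:275,85:122]); k=1+s[1:,4].argmax(); q=c[k]+(85,235); print(s[k],q)
x=onplane(P,q,125);print(x,tri(P,A,q,(226,148)),tri(P,B,q,(290,253)))
print("stray",onplane(P,(417,132.5),12))
from workcell import arm
delta(arm.get_state(),(*x,250))
E
```

```text
[18 10 10  9 18] [107.66666667 248.05555556]
[ 609.22761146 -271.49885694] [ 612.87821197 -281.57665083  117.34190907] [ 614.18878497 -275.82568553  118.86379345]
stray [628.83002662  88.89487942]
at [615.2 -90.4 321.2] rpy [180.   -0.  159.4] clock 9.55 units xyz [-1.449 -4.292  1.779]
```

```bash
python3 -m pendant '{"xyz": [[-0.2,-0.3,0],[-0.3,-0.7,0.1],[-0.3,-0.9,0.3],[-0.3,-0.9,0.4],[-0.25,-0.8,0.5],[-0.14,-0.5,0.3],[-0.1,-0.3,0.2],[0,0,0]], "roll": [0,0,0,0,0,0,0,0]}'
python3 -m pendant '{"xyz": [[0,0,0],[0,0,0],[0,0,0]], "roll": [0,0,0]}'
python3 - <<'E'
from h import *
st,im,P=look("w7"); delta(st,(613,-277.5,120))
print(proj(P,(613,-277.5,125)))
E
```

```text
clock: 10.35
position: [611.6, -280.0, 247.1]
eef_rot: [-179.9, -0.2, 159.2]
contact_force: [0.4, 0.2, 0.2]
width: 85.5
finger_force: 0.0
clock: 10.65
position: [614.0, -276.1, 250.3]
eef_rot: [180.0, 0.1, 159.6]
contact_force: [-0.1, 0.4, -0.7]
width: 85.5
finger_force: 0.0
at [ 614.  -276.1  250.3] rpy [1.800e+02 1.000e-01 1.596e+02] clock 10.65 units xyz [ 0.016 -0.044  3.257]
[276.2826423  212.07465426]
```

View pics/w7.png

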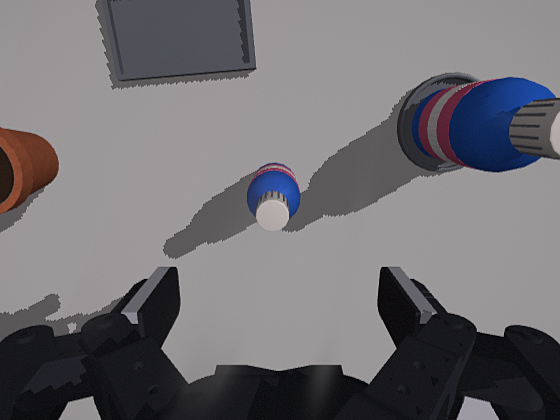

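The stain cap is at (272.5,215), 4 px off the prediction. I correct, descend and grip.

```bash
python3 -m pendant '{"xyz": [[-0.04,-0.11,0.3],[0,0,0.6],[0,0,0.8],[0,0,0.7],[0,0,0.5],[0,0,0.3],[0,0,0.1],[0,0,0]], "roll": [0,0,0,0,0,0,0,0]}'
python3 -m pendant '{"xyz": [[0,0,0],[0,0,0]], "roll": [0,0]}'
python3 -m pendant '{"xyz": [[0,0,0],[0,0,0],[0,0,0],[0,0,0],[0,0,0],[0,0,0]], "roll": [0,0,0,0,0,0]}' 0 40
```

```text
clock: 11.5
position: [613.1, -282.4, 117.3]
eef_rot: [-180.0, -0.0, 159.4]
contact_force: [-0.2, -0.6, -0.3]
width: 85.4
finger_force: 0.0
clock: 11.7
position: [613.8, -282.6, 118.8]
eef_rot: [180.0, 0.1, 159.4]
contact_force: [0.3, -0.5, -0.3]
width: 85.3
finger_force: 0.0
clock: 12.3
position: [613.3, -282.1, 117.7]
eef_rot: [180.0, 0.0, 159.5]
contact_force: [0.5, 0.7, 1.4]
width: 24.8
finger_force: 39.3
```

```bash
python3 -m pendant '{"xyz": [[0,0,-0.2],[0,0,-0.6],[0,0,-1],[0,0,-1],[0,0,-1],[0,0,-0.6],[0.2,0,-0.3],[0.5,0.2,0]], "roll": [0,0,0,0,0,0,0,0]}'
python3 -m pendant '{"xyz": [[0.7,0.5,0],[0.6,0.8,0],[0.4,1,0],[0.3,1,0],[0.2,1,0],[0,1,0],[0,1,0],[0,0.8,0]], "roll": [0,0,0,0,0,0,0,0]}'
python3 -m pendant '{"xyz": [[0,0.6,0],[0,0.4,0],[0,0.3,0],[0,0.1,0],[0,0,0],[0,0,0]], "roll": [0,0,0,0,0,0]}'
python3 - <<'E'
from h import *
from workcell import arm
delta(arm.get_state(),(629,89.8,122.5))
E
```

```text
clock: 13.1
position: [589.6, -266.5, 306.8]
eef_rot: [-179.9, 0.1, 159.3]
contact_force: [1.0, 0.0, -2.8]
width: 24.8
finger_force: 39.4
clock: 13.9
position: [606.3, 34.5, 304.4]
eef_rot: [-180.0, -0.1, 159.5]
contact_force: [-0.0, -0.2, -1.2]
width: 24.7
finger_force: 39.4
clock: 14.5
position: [626.6, 82.7, 305.6]
eef_rot: [-180.0, 0.0, 159.3]
contact_force: [-1.1, -0.2, -1.9]
width: 24.9
finger_force: 39.4
at [626.6  82.7 305.6] rpy [-180.     0.   159.3] clock 14.5 units xyz [0.007 0.19  4.577]
```

```bash
python3 -m pendant '{"xyz": [[0,0.1,0.3],[0,0.09,0.6],[0,0,0.9],[0,0,0.9],[0,0,0.7],[0,0,0.4],[0,0,0.2],[0,0,0]], "roll": [0,0,0,0,0,0,0,0]}'
python3 -m pendant '{"xyz": [[0,0,0],[0,0,0]], "roll": [0,0]}'
python3 - <<'E'
from h import *
st,im,P=look("w8"); delta(st,(629,89.8,122.5))
t=np.linspace(0,2*np.pi,73)
for r,c in((39,(0,0,255)),(25,(0,255,0))):
    z=12 if r==39 else st["position"][2]-118
    xy=(629,89.8) if r==39 else st["position"][:2]
    im=cv2.polylines(im.copy(),[np.int32([proj(P,(xy[0]+r*np.cos(a),xy[1]+r*np.sin(a),z)) for a in t])],True,c[::-1],1)
cv2.imwrite("pics/w8o.png",im[:,:,::-1])
E
```

```text
clock: 15.3
position: [628.7, 90.9, 144.1]
eef_rot: [-179.9, -0.1, 159.4]
contact_force: [-0.2, 0.8, -0.9]
width: 25.3
finger_force: 39.5
clock: 15.5
position: [630.1, 91.4, 146.7]
eef_rot: [179.9, 0.1, 159.4]
contact_force: [-0.3, 0.5, -1.4]
width: 25.4
finger_force: 39.5
at [630.1  91.4 146.7] rpy [1.799e+02 1.000e-01 1.594e+02] clock 15.5 units xyz [ 0.013 -0.048  0.606]
```

View pics/w8o.png

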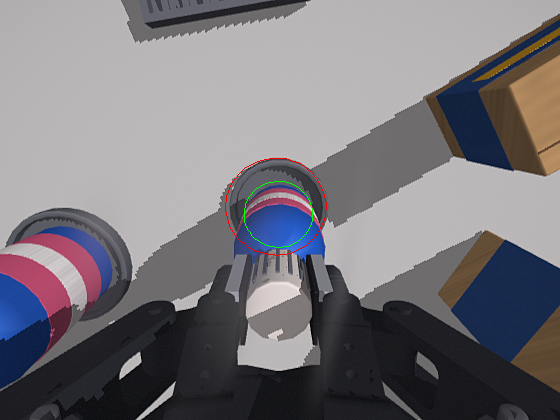

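The rim overlay agrees and the bottle is over the middle. I lower it and release.

```bash
python3 -m pendant '{"xyz": [[0.01,-0.03,0.1],[0,0,0.2],[0,0,0.15],[0,0,0.08],[0,0,0.04],[0,0,0],[0,0,0]], "roll": [0,0,0,0,0,0,0]}'
python3 -m pendant '{"xyz": [[0,0,0.02],[0,0,0.02],[0,0,0],[0,0,0]], "roll": [0,0,0,0]}'
```

```text
clock: 16.25
position: [628.8, 90.4, 122.8]
eef_rot: [180.0, 0.0, 159.4]
contact_force: [-0.2, -0.2, -2.0]
width: 24.9
finger_force: 39.5
clock: 16.65
position: [628.9, 90.5, 121.6]
eef_rot: [180.0, 0.0, 159.4]
contact_force: [-0.2, -0.1, 3.5]
width: 25.0
finger_force: 39.7
```

```bash
python3 -m pendant '{"xyz": [[0,0,0],[0,0,0],[0,0,0],[0,0,0],[0,0,0],[0,0,0]], "roll": [0,0,0,0,0,0]}' 1
python3 -m pendant '{"xyz": [[0,0,-0.2],[0,0,-0.6],[0,0,-0.9],[0,0,-0.9],[0,0,-0.8],[0.2,0.3,-0.5],[0.3,0.6,-0.3],[0.4,0.8,0]], "roll": [0,0,0,0,0,0,0,0]}'
python3 -m pendant '{"xyz": [[0.4,0.9,0],[0.4,0.8,0],[0.3,0.5,0],[0.15,0.3,0],[0.05,0.2,0],[0,0,0],[0,0,0],[0,0,0]], "roll": [0,0,0,0,0,0,0,0]}'
python3 - <<'E'
from h import *
st,im,P=look("w9"); delta(st,(609,286,300))
E
```

```text
clock: 17.25
position: [628.6, 90.4, 121.0]
eef_rot: [-180.0, -0.0, 159.4]
contact_force: [-0.4, 0.8, 0.2]
width: 85.4
finger_force: 0.0
clock: 18.05
position: [620.0, 165.5, 292.7]
eef_rot: [179.9, 0.2, 159.2]
contact_force: [1.7, 0.6, -1.1]
width: 85.2
finger_force: 0.0
clock: 18.85
position: [608.6, 284.3, 289.2]
eef_rot: [-180.0, 0.0, 159.3]
contact_force: [0.4, 0.0, -0.3]
width: 85.3
finger_force: 0.0
at [608.6 284.3 289.2] rpy [-180.     0.   159.3] clock 18.85 units xyz [ 0.007  0.044 -0.269]
```

View pics/w9.png

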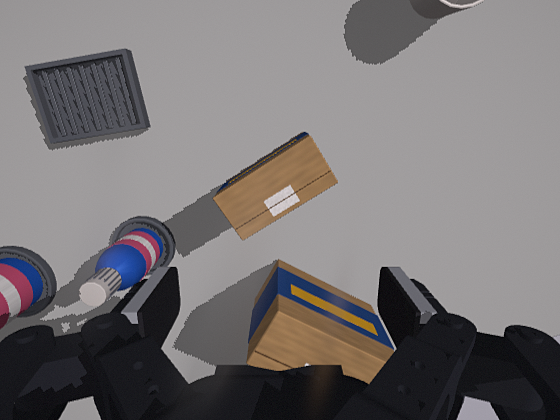

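The stain bottle stands in its tray at (140,245). The small carton's top is a rectangle with corners near (309,135), (337,182), (244,240) and (214,197). The big carton is at (310,320) and the dish has corners (26,67), (130,49), (149,127), (50,148).

```bash
cat >> h.py <<'E'
def ld(n):
    d=np.load(f"pics/{n}.npy",allow_pickle=True).item(); return d["s"]["color"],cam(d["s"],d["pose"])
def rect(P,pts,z):
    w=np.float32([onplane(P,p,z) for p in pts]); c,(a,b),_=r=cv2.minAreaRect(w)
    bx=cv2.boxPoints(r); e=[bx[1]-bx[0],bx[2]-bx[1]]; L=max(e,key=np.linalg.norm)
    print("centre",w.mean(0).round(1),np.round(c,1),"size",round(a,1),round(b,1),"long axis deg",round(np.degrees(np.arctan2(L[1],L[0]))%180,1)); return w
E
python3 - <<'E'
from h import *
im,P=ld("w9")
rect(P,[(309,135),(337,182),(244,240),(214,197)],95)
hsv=cv2.cvtColor(im,cv2.COLOR_RGB2HSV); m=((hsv[...,0]>8)&(hsv[...,0]<25)&(hsv[...,1]>90)).astype(np.uint8); m[250:]=0
m=cv2.morphologyEx(m,cv2.MORPH_CLOSE,np.ones((5,5)));cs=cv2.findContours(m,0,1)[0]; c=max(cs,key=cv2.contourArea)
ap=cv2.approxPolyDP(cv2.convexHull(c),5,True)[:,0]; print(ap.tolist())
rect(P,c[:,0],95)
rect(P,[(26,67),(130,49),(149,127),(50,148)],15)
print(onplane(P,(275.5,188.5),95),tri(P,cam(np.load("pics/scene0.npy",allow_pickle=True).item()),(275.5,188.5),(350,262)))
im,P=ld("w7"); rect(P,[(115,80),(255,70),(245,-2),(98,8)],12)
from workcell import arm; print(arm.get_state()["joint_pos"].round(1))
E
```

```text
centre [604.4 282.3] [604.5 282.2] size 51.5 106.8 long axis deg 102.2
[[310, 136], [337, 182], [242, 239], [213, 197], [299, 134]]
centre [601.3 283.8] [601.6 281.1] size 56.9 108.6 long axis deg 102.0
centre [451.2 119. ] [452.3 118.1] size 119.3 86.7 long axis deg 78.1
[603.4834139  283.04604075] [605.8630267  281.5021083   83.93389624]
centre [ 448.7 -317.1] [ 448.5 -316.9] size 142.4 63.5 long axis deg 73.3
[-37.3  27.   12.2  82.5  -5.8  71.1  44.8]
```

```bash
python3 -m pendant '{"xyz": [[0,0,0],[0,0,0],[0,0,0],[0,0,0],[0,0,0],[0,0,0],[0,0,0],[0,0,0]], "roll": [0.6,1,1,1,1,1,1,1]}'
python3 -m pendant '{"xyz": [[0,0,0],[0,0,0],[0,0,0],[0,0,0],[0,0,0],[0,0,0],[0,0,0]], "roll": [1,1,1,0.6,0.3,0,0]}'
python3 - <<'E'
from h import *
st,im,P=look("w10"); delta(st,(604.5,282.2,73))
hsv=cv2.cvtColor(im,cv2.COLOR_RGB2HSV); m=((hsv[...,0]>8)&(hsv[...,0]<25)&(hsv[...,1]>90)).astype(np.uint8)
m=cv2.morphologyEx(m,cv2.MORPH_CLOSE,np.ones((5,5)));n,l,s,c=cv2.connectedComponentsWithStats(m)
u=proj(P,(604.5,282.2,95)).astype(int);k=l[u[1]+8,u[0]];print(u,k,s[k])
cn=max(cv2.findContours((l==k).astype(np.uint8),0,1)[0],key=cv2.contourArea)
print(cv2.approxPolyDP(cv2.convexHull(cn),4,True)[:,0].tolist()); rect(P,cn[:,0],95)
E
```

```text
clock: 19.7
position: [608.3, 285.1, 289.3]
eef_rot: [180.0, 0.0, 121.2]
contact_force: [-0.1, -0.2, 0.8]
width: 85.2
finger_force: 0.0
clock: 20.4
position: [608.1, 285.8, 289.2]
eef_rot: [180.0, 0.0, 102.0]
contact_force: [-0.0, -0.0, -0.0]
width: 85.1
finger_force: 0.0
at [608.1 285.8 289.2] rpy [180.   0. 102.] clock 20.4 units xyz [-0.069 -0.108  5.404]
[273 196] 1 [ 246  137   56  113 5488]
[[300, 138], [299, 249], [248, 249], [246, 138]]
centre [604.1 284.2] [604.5 282.9] size 51.2 108.9 long axis deg 101.9
```

View pics/w10.png

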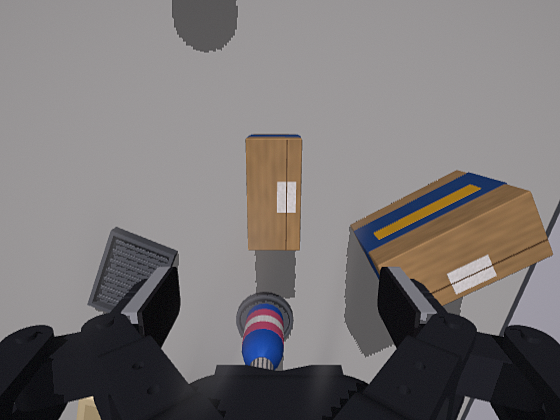

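The carton's top is centred at (273,193), squared to the jaws. The big carton is at (450,240) to the right, the small bottle at (263,325) and the dish at (133,268).

```bash
python3 - <<'E'
from h import *
im,P=ld("w10"); print(onplane(P,(350,230),0),onplane(P,(383,281),125),onplane(P,(352,228),125))
E
python3 -m pendant '{"xyz": [[-0.04,-0.05,0.3],[-0.04,-0.05,0.6],[0,0,0.9],[0,0,0.9],[0,0,0.7],[0,0,0.4],[0,0,0.2],[0,0,0]], "roll": [0,0,0,0,0,0,0,0]}'
python3 - <<'E'
from h import *
st,im,P=look("w11"); delta(st,(604.5,282.9,72))
hsv=cv2.cvtColor(im,cv2.COLOR_RGB2HSV); m=((hsv[...,0]>8)&(hsv[...,0]<25)&(hsv[...,1]>90)).astype(np.uint8)
m=cv2.morphologyEx(m,cv2.MORPH_CLOSE,np.ones((5,5)));n,l,s,c=cv2.connectedComponentsWithStats(m)
u=proj(P,(604.5,300,95)).astype(int);k=l[u[1],u[0]];print(u,k,s[k])
cn=max(cv2.findContours((l==k).astype(np.uint8),0,1)[0],key=cv2.contourArea)
print(cv2.approxPolyDP(cv2.convexHull(cn),4,True)[:,0].tolist()); rect(P,cn[:,0],95)
E
```

```text
[712.56727807 237.72391176] [719.18368424 231.37249827] [677.38214156 275.31584921]
clock: 21.25
position: [604.5, 281.9, 128.4]
eef_rot: [-179.9, 0.0, 101.9]
contact_force: [0.1, -0.3, 0.5]
width: 85.7
finger_force: 0.0
at [604.5 281.9 128.4] rpy [-179.9    0.   101.9] clock 21.25 units xyz [0.024 0.005 1.41 ]
[285 229] 2 [  221   147   115   212 20094]
[[222, 151], [274, 147], [334, 152], [324, 357], [230, 356]]
centre [603.5 286.4] [604.2 283. ] size 51.0 110.4 long axis deg 101.7
```

```bash
python3 -m pendant '{"xyz": [[0.02,0,0.3],[0,0,0.5],[0,0,0.35],[0,0,0.2],[0,0,0.06],[0,0,0],[0,0,0]], "roll": [0,0,0,0,0,0,0]}'
python3 -m pendant '{"xyz": [[0,0,0],[0,0,0],[0,0,0],[0,0,0],[0,0,0],[0,0,0]], "roll": [0,0,0,0,0,0]}' 0 60
python3 -m pendant '{"xyz": [[0,0,-0.2],[0,0,-0.6],[0,0,-0.9],[0,0,-1],[0,0,-1],[0,0,-0.7],[0,0,-0.4],[0,0,0]], "roll": [0,0,0,0,0,0,0,0]}'
```

```text
clock: 22.0
position: [605.1, 283.1, 73.3]
eef_rot: [179.9, -0.0, 101.9]
contact_force: [0.3, 0.1, 0.3]
width: 85.6
finger_force: 0.0
clock: 22.6
position: [604.8, 283.1, 73.3]
eef_rot: [180.0, -0.0, 101.9]
contact_force: [-1.0, -0.8, 5.1]
width: 51.5
finger_force: 63.5
clock: 23.4
position: [605.5, 283.1, 267.3]
eef_rot: [179.8, -0.1, 101.9]
contact_force: [0.1, 0.3, -3.6]
width: 51.2
finger_force: 63.6
```

```bash
python3 -m pendant '{"xyz": [[-0.3,-0.1,-0.2],[-0.7,-0.2,-0.2],[-1,-0.25,-0.2],[-1.0,-0.25,0],[-1.0,-0.25,0],[-1,-0.25,0],[-1,-0.25,0],[-1,-0.25,0]], "roll": [0,0,0,0,0,0,0,0]}'
python3 -m pendant '{"xyz": [[-1,-0.25,0],[-1,-0.25,0],[-1,-0.25,0],[-1,-0.25,0],[-1,-0.25,0],[-1,-0.2,0],[-0.8,-0.2,0],[-0.5,-0.1,0]], "roll": [0,0,0,0,0,0,0,0]}'
python3 -m pendant '{"xyz": [[-0.4,0,0],[-0.2,0,0],[0,0,0],[0,0,0],[0,0,0],[0,0,0],[0,0,0],[0,0,0]], "roll": [0.3,0.6,1,1,1,0.9,0.6,0.3]}'
python3 -m pendant '{"xyz": [[0,0,0],[0,0,0],[0,0,0]], "roll": [0,0,0]}'
python3 - <<'E'
from h import *
st,im,P=look("w12"); delta(st,(445,-314,80))
print([proj(P,(445+a*40*np.cos(np.radians(-16.5))+b*69*np.cos(np.radians(73.5)),-314+a*40*np.sin(np.radians(-16.5))+b*69*np.sin(np.radians(73.5)),12)).round(0).tolist() for a,b in((-1,-1),(-1,1),(1,1),(1,-1))])
E
```

```text
clock: 24.2
position: [590.5, -8.5, 287.4]
eef_rot: [-179.8, -0.0, 101.9]
contact_force: [0.9, -0.2, -4.0]
width: 51.2
finger_force: 63.6
clock: 25.0
position: [581.2, -310.2, 287.2]
eef_rot: [-179.8, 0.0, 101.7]
contact_force: [-0.1, 0.4, -2.5]
width: 51.1
finger_force: 63.6
clock: 25.8
position: [588.6, -328.9, 287.7]
eef_rot: [-179.9, -0.0, 73.3]
contact_force: [0.1, 0.2, -3.8]
width: 51.6
finger_force: 63.5
clock: 26.1
position: [588.8, -329.5, 288.5]
eef_rot: [-180.0, -0.0, 73.5]
contact_force: [0.6, -0.0, -3.2]
width: 51.8
finger_force: 63.5
at [ 588.8 -329.5  288.5] rpy [-180.    -0.    73.5] clock 26.1 units xyz [-0.651 -3.554  5.214]
[[134.0, 253.0], [120.0, 142.0], [189.0, 142.0], [197.0, 253.0]]
```

```bash
python3 - <<'E'
from h import *
im,P=ld("w12"); g=cv2.GaussianBlur(im,(3,3),0).astype(int)
print("floor",g[195,160],"table",g[60,160],"shadow?",g[195,90:240:10].tolist())
m=((g[...,2]-g[...,0]>3)&(g.mean(2)<125)).astype(np.uint8); m=cv2.morphologyEx(m,cv2.MORPH_CLOSE,np.ones((5,5)))
n,l,s,c=cv2.connectedComponentsWithStats(m);k=l[195,160];print(k,s[k],c[k])
cn=max(cv2.findContours((l==k).astype(np.uint8),0,1)[0],key=cv2.contourArea)
print(cv2.approxPolyDP(cv2.convexHull(cn),4,True)[:,0].tolist()); rect(P,cn[:,0],12)
E
```

```text
floor [82 83 91] table [163 159 160] shadow? [[163, 160, 161], [162, 159, 160], [160, 157, 159], [163, 159, 160], [58, 58, 62], [83, 84, 92], [82, 82, 91], [82, 83, 91], [83, 83, 91], [82, 83, 91], [31, 31, 34], [149, 115, 80], [150, 115, 80], [150, 115, 80], [148, 114, 80]]
2 [ 116  141   79  113 7499] [156.21642886 196.24323243]
[[183, 141], [194, 252], [132, 253], [116, 143]]
centre [ 442.  -309.9] [ 441.5 -312.6] size 138.7 82.3 long axis deg 74.2
```

```bash
python3 -m pendant '{"xyz": [[-0.1,-0.3,0],[-0.2,-0.6,0],[-0.2,-0.8,0],[-0.13,-0.8,0],[0,-0.6,0.1],[0,-0.4,0.3],[0,-0.15,0.5],[0,0,0.7]], "roll": [0,0,0,0,0,0,-0.14,0]}'
python3 -m pendant '{"xyz": [[0,0,0.8],[0,0,0.8],[0,0,0.6],[0,0,0.4],[0,0,0.3],[0,0,0.1],[0,0,0],[0,0,0]], "roll": [0,0,0,0,0,0,0,0]}'
python3 - <<'E'
from h import *
st,im,P=look("w13"); delta(st,(441.7,-312.2,78.3)); g=cv2.GaussianBlur(im,(3,3),0).astype(int)
m=((g[...,2]-g[...,0]>3)&(g.mean(2)<125)).astype(np.uint8)
print("tray pred",[proj(P,np.r_[441.7+a*40*np.cos(np.radians(-15.8))+69*np.cos(np.radians(74.2)),-312.2+a*40*np.sin(np.radians(-15.8))+69*np.sin(np.radians(74.2)),12]).round(1).tolist() for a in(-1,1)])
n,l,s,c=cv2.connectedComponentsWithStats(m)
for k in range(1,n):
    if s[k,4]>150: print(s[k],c[k].round(0))
E
```

```text
clock: 26.95
position: [441.4, -312.5, 225.7]
eef_rot: [179.8, -0.0, 74.1]
contact_force: [0.1, -0.3, -2.9]
width: 51.2
finger_force: 63.7
clock: 27.75
position: [442.2, -312.5, 105.5]
eef_rot: [179.9, 0.0, 74.1]
contact_force: [0.5, 0.0, -2.9]
width: 51.3
finger_force: 63.7
at [ 442.2 -312.5  105.5] rpy [179.9   0.   74.1] clock 27.75 units xyz [ 0.005 -0.015  0.68 ]
tray pred [[209.9, 117.9], [342.2, 117.6]]
[ 205  119  147   45 5330] [274. 141.]
[ 117  269   81  138 4048] [161. 341.]
[  312   272   248   148 18925] [436. 367.]
[   0  307  133  113 4451] [ 54. 362.]
[ 78 347  45  53 691] [101. 374.]
[ 240  366   68   54 2772] [276. 392.]
[201 403  29  17 258] [217. 414.]
```

```bash
python3 -m pendant '{"xyz": [[0,0,0.15],[0,0,0.2],[0,0,0.15],[0,0,0.08],[0,0,0.04],[0,0,0],[0,0,0]], "roll": [0,0,0,0,0,0,0]}'
python3 -m pendant '{"xyz": [[0,0,0.02],[0,0,0.02],[0,0,0],[0,0,0]], "roll": [0,0,0,0]}'
```

```text
clock: 28.5
position: [441.7, -312.3, 80.0]
eef_rot: [180.0, 0.0, 74.1]
contact_force: [-0.0, 0.3, -3.3]
width: 51.6
finger_force: 63.7
clock: 28.9
position: [441.7, -312.1, 78.3]
eef_rot: [180.0, -0.0, 74.1]
contact_force: [1.0, -0.2, -2.3]
width: 51.4
finger_force: 63.9
```

```bash
python3 -m pendant '{"xyz": [[0,0,0.02],[0,0,0],[0,0,0]], "roll": [0,0,0]}'
python3 -m pendant '{"xyz": [[0,0,0],[0,0,0],[0,0,0],[0,0,0],[0,0,0],[0,0,0]], "roll": [0,0,0,0,0,0]}' 1
python3 -m pendant '{"xyz": [[0,0,-0.2],[0,0,-0.6],[0,0,-0.9],[0,0,-0.9],[0,0,-0.8],[0.3,-0.1,-0.5],[0.6,-0.3,-0.3],[0.8,-0.4,0]], "roll": [0,0,0,0,0,0,0,0]}'
python3 -m pendant '{"xyz": [[0.9,-0.4,0],[0.9,-0.3,0],[0.7,-0.2,0],[0.4,0,0],[0.2,0,0],[0.1,0,0],[0,0,0],[0,0,0]], "roll": [0,0,0,0,0,0,0,0]}'
python3 - <<'E'
from h import *
st,im,P=look("w14"); delta(st,(430,-102,40)); print(st["joint_pos"].round(1))
g=cv2.GaussianBlur(im,(3,3),0).astype(int); u=proj(P,(430,-102,32)).astype(int);print(u,g[u[1],u[0]])
m=((g[...,0]-g[...,2]>25)&(g[...,0]>110)).astype(np.uint8); n,l,s,c=cv2.connectedComponentsWithStats(m);k=l[u[1],u[0]];print(s[k],c[k])
cn=max(cv2.findContours((l==k).astype(np.uint8),0,1)[0],key=cv2.contourArea)
print(cv2.approxPolyDP(cv2.convexHull(cn),4,True)[:,0].tolist()); rect(P,cn[:,0],20)
E
```

```text
clock: 29.2
position: [441.7, -312.1, 78.2]
eef_rot: [180.0, -0.0, 74.1]
contact_force: [-2.5, 2.3, 6.5]
width: 51.2
finger_force: 64.7
clock: 29.8
position: [441.7, -312.1, 77.4]
eef_rot: [-180.0, 0.0, 74.1]
contact_force: [0.2, -0.0, 0.1]
width: 85.5
finger_force: 0.0
clock: 30.6
position: [429.9, -239.0, 247.7]
eef_rot: [179.8, 0.0, 74.0]
contact_force: [0.2, 0.1, 0.5]
width: 85.2
finger_force: 0.0
clock: 31.4
position: [429.6, -106.0, 245.5]
eef_rot: [-180.0, 0.0, 74.1]
contact_force: [0.1, 0.2, -0.7]
width: 85.1
finger_force: 0.0
at [ 429.6 -106.   245.5] rpy [-180.     0.    74.1] clock 31.4 units xyz [ 0.102 -0.018  5.137]
[-27.7   6.   38.7 118.2  -4.4  57.2  -2.7]
[277 185] [156 138 109]
[ 238  142   68   89 4181] [271.68883042 185.78115283]
[[286, 142], [305, 217], [260, 230], [238, 157]]
centre [ 424.2 -103.7] [ 423.8 -104.5] size 86.3 53.9 long axis deg 87.6
```

```bash
python3 -m pendant '{"xyz": [[0,0,0],[0,0,0],[0,0,0],[0,0,0],[0.03,-0.14,0.3],[0,0,0.7],[0,0,0.8],[0,0,0.7]], "roll": [-0.5,-1,-0.8,-0.4,0,0,0,0]}'
python3 -m pendant '{"xyz": [[0,0,0.5],[0,0,0.3],[0,0,0.1],[0,0,0],[0,0,0]], "roll": [0,0,0,0,0]}'
python3 - <<'E'
from h import *
st,im,P=look("w15"); delta(st,(424,-104.5,34.5))
g=cv2.GaussianBlur(im,(3,3),0).astype(int); u=proj(P,(424,-104.5,32)).astype(int);print(u,g[u[1],u[0]])
m=((g[...,0]-g[...,2]>25)&(g[...,0]>100)).astype(np.uint8); n,l,s,c=cv2.connectedComponentsWithStats(m);k=l[u[1],u[0]];print(s[k],c[k])
cn=max(cv2.findContours((l==k).astype(np.uint8),0,1)[0],key=cv2.contourArea)
print(cv2.approxPolyDP(cv2.convexHull(cn),4,True)[:,0].tolist()); rect(P,cn[:,0],26)
im2,P2=ld("w14"); print(tri(P,P2,c[k],(271.7,185.8)))
E
```

```text
clock: 32.25
position: [424.0, -104.4, 144.4]
eef_rot: [180.0, 0.0, 87.6]
contact_force: [0.2, 0.6, -1.0]
width: 85.0
finger_force: 0.0
clock: 32.75
position: [424.8, -103.9, 110.2]
eef_rot: [179.9, -0.0, 87.6]
contact_force: [-0.4, -0.2, 0.7]
width: 85.5
finger_force: 0.0
at [ 424.8 -103.9  110.2] rpy [179.9  -0.   87.6] clock 32.75 units xyz [-0.017 -0.023  1.893]
[276 235] [143 126  98]
[  233   162    88   130 10808] [276.51119541 225.70096225]
[[311, 162], [320, 171], [316, 287], [241, 290], [235, 169], [243, 162]]
centre [ 424.5 -102. ] [ 424.3 -103.2] size 86.1 53.2 long axis deg 87.9
[ 424.04383115 -103.21727136   17.34798695]
```

```bash
python3 -m pendant '{"xyz": [[0,-0.01,0.3],[0,0,0.5],[0,0,0.5],[0,0,0.35],[0,0,0.15],[0,0,0.08],[0,0,0],[0,0,0]], "roll": [0,0,0,0,0,0,0,0]}'
python3 -m pendant '{"xyz": [[0,0,0],[0,0,0],[0,0,0],[0,0,0],[0,0,0],[0,0,0]], "roll": [0,0,0,0,0,0]}' 0 40
python3 -m pendant '{"xyz": [[0,0,-0.2],[0,0,-0.6],[0,0,-0.9],[0,0,-0.9],[0,0,-0.7],[0,0,-0.5],[0,0,-0.2],[0,0,0]], "roll": [0,0,0,0,0,0,0,0]}'
```

```text
clock: 33.6
position: [424.2, -103.6, 34.7]
eef_rot: [180.0, -0.0, 87.6]
contact_force: [-0.1, 1.4, -0.5]
width: 85.4
finger_force: 0.0
clock: 34.2
position: [424.2, -103.5, 34.8]
eef_rot: [179.9, -0.0, 87.7]
contact_force: [-1.8, 0.6, 5.9]
width: 54.2
finger_force: 41.5
clock: 35.0
position: [424.2, -103.4, 195.1]
eef_rot: [179.9, -0.0, 87.7]
contact_force: [0.2, -0.2, -3.6]
width: 54.0
finger_force: 43.6
```

```bash
python3 -m pendant '{"xyz": [[0.3,0,-0.2],[0.6,0,-0.3],[0.7,0.1,-0.3],[0.7,0.1,-0.2],[0.5,0.08,0],[0.3,0,0],[0,0,0],[0,0,0]], "roll": [0,0.3,0.6,0.6,0.4,0,0,0]}'
python3 -m pendant '{"xyz": [[0,0,0],[0,0,0],[0,0,0]], "roll": [0,0,0]}'
python3 - <<'E'
from h import *
st,im,P=look("w16"); delta(st,(451,118,44)); g=cv2.GaussianBlur(im,(3,3),0).astype(int)
u=proj(P,(451,118,15)).astype(int); print(u)
m=((g.mean(2)<125)&(g[...,2]-g[...,0]>1)).astype(np.uint8); m=cv2.morphologyEx(m,cv2.MORPH_CLOSE,np.ones((9,9)))
n,l,s,c=cv2.connectedComponentsWithStats(m);k=l[u[1],u[0]];print(k,s[k],c[k])
cn=max(cv2.findContours((l==k).astype(np.uint8),0,1)[0],key=cv2.contourArea)
print(cv2.approxPolyDP(cv2.convexHull(cn),4,True)[:,0].tolist()); rect(P,cn[:,0],12)
E
```

```text
clock: 35.8
position: [446.9, 17.3, 233.4]
eef_rot: [-179.9, 0.1, 78.2]
contact_force: [-0.1, -0.3, -1.7]
width: 54.1
finger_force: 43.5
clock: 36.1
position: [447.5, 17.6, 234.3]
eef_rot: [180.0, -0.0, 78.1]
contact_force: [0.2, -0.3, -1.9]
width: 53.9
finger_force: 43.5
at [447.5  17.6 234.3] rpy [180.   -0.   78.1] clock 36.1 units xyz [ 2.473 -0.431  4.757]
[259  85]
1 [  210    21    92   128 11313] [256.87253602  83.4782993 ]
[[301, 21], [300, 147], [217, 148], [210, 22]]
centre [448.7 118.9] [448.2 116.8] size 113.4 84.3 long axis deg 78.1
```

```bash
python3 - <<'E'
from h import *
im,P=ld("w9"); g=cv2.GaussianBlur(im,(3,3),0).astype(int)
m=((g.mean(2)<125)&(g[...,2]-g[...,0]>1)).astype(np.uint8); m=cv2.morphologyEx(m,cv2.MORPH_CLOSE,np.ones((9,9)))
n,l,s,c=cv2.connectedComponentsWithStats(m);k=l[98,88];print(s[k],c[k])
cn=max(cv2.findContours((l==k).astype(np.uint8),0,1)[0],key=cv2.contourArea); rect(P,cn[:,0],12)
print(tri(P,ld("w16")[1],c[k],(256.9,83.5)))
E
python3 -m pendant '{"xyz": [[0.3,-0.05,0],[0.5,-0.1,0],[0.6,-0.1,0],[0.5,-0.1,0],[0.3,-0.08,0.2],[0.14,-0.05,0.5],[0.1,0,0.7],[0,0,0.8]], "roll": [0,0,0,0,0,0,0,0]}'
python3 -m pendant '{"xyz": [[0,0,0.8],[0,0,0.6],[0,0,0.4],[0,0,0.2],[0,0,0.1],[0,0,0],[0,0,0]], "roll": [0,0,0,0,0,0,0]}'
python3 - <<'E'
from h import *
from workcell import arm
delta(arm.get_state(),(448.7,117,43.8))
E
```

```text
[  25   48  125   96 8567] [88.32146609 95.37702813]
centre [447.7 118.4] [448.5 118.2] size 120.1 84.3 long axis deg 78.3
[448.35017746 120.26838772  15.14542482]
clock: 36.95
position: [449.1, 118.9, 145.4]
eef_rot: [179.9, -0.1, 78.2]
contact_force: [0.6, 1.3, -1.5]
width: 54.0
finger_force: 43.6
clock: 37.65
position: [449.3, 117.9, 62.9]
eef_rot: [179.9, -0.0, 78.1]
contact_force: [0.2, 0.8, -1.4]
width: 54.2
finger_force: 43.5
at [449.3 117.9  62.9] rpy [179.9  -0.   78.1] clock 37.65 units xyz [-0.026 -0.01   0.477]
```

Centred on both estimates (448.5, 117.5). I lower it.

```bash
python3 -m pendant '{"xyz": [[0,-0.01,0.1],[0,0,0.15],[0,0,0.1],[0,0,0.06],[0,0,0],[0,0,0]], "roll": [0,0,0,0,0,0]}'
python3 -m pendant '{"xyz": [[0,0,0.03],[0,0,0.02],[0,0,0.02],[0,0,0],[0,0,0]], "roll": [0,0,0,0,0]}'
```

```text
clock: 38.25
position: [448.4, 117.8, 45.8]
eef_rot: [-180.0, 0.0, 78.1]
contact_force: [0.4, 0.1, -1.9]
width: 54.3
finger_force: 43.5
clock: 38.75
position: [448.5, 117.9, 43.8]
eef_rot: [180.0, -0.0, 78.1]
contact_force: [-2.7, -0.7, 11.4]
width: 54.4
finger_force: 45.0
```

```bash
python3 -m pendant '{"xyz": [[0,0,0],[0,0,0],[0,0,0],[0,0,0],[0,0,0],[0,0,0]], "roll": [0,0,0,0,0,0]}' 1
python3 -m pendant '{"xyz": [[0,0,-0.2],[0,0,-0.6],[0,0,-0.9],[0,0,-1],[0,0,-1],[0,0,-1],[0,0,-0.7],[0,0,-0.3]], "roll": [0,0,0,0,0,0,0,0]}'
python3 -m pendant '{"xyz": [[0,0,0],[0,0,0],[0,0,0]], "roll": [0,0,0]}'
python3 - <<'E'
from h import *
from workcell import arm
st,im,P=look("w17"); s=arm.snapshot("scene")["color"]; d=arm.snapshot("side")["color"]
a=cv2.resize(s[80:320,180:480],(400,320),interpolation=cv2.INTER_CUBIC);b=cv2.resize(d[120:360,120:420],(400,320),interpolation=cv2.INTER_CUBIC)
c=cv2.resize(im,(373,280)); o=np.zeros((600,800,3),np.uint8);o[:320,:400]=a;o[:320,400:]=b;o[320:,:373]=c
cv2.imwrite("pics/final.png",o[:,:,::-1])
E
```

```text
clock: 39.35
position: [448.4, 117.9, 43.0]
eef_rot: [-180.0, 0.0, 78.1]
contact_force: [-0.9, 0.2, -0.2]
width: 85.1
finger_force: 0.0
clock: 40.15
position: [449.3, 117.9, 274.2]
eef_rot: [179.8, -0.2, 78.1]
contact_force: [1.3, -0.3, -0.8]
width: 85.7
finger_force: 0.0
clock: 40.45
position: [447.6, 117.6, 269.6]
eef_rot: [-179.9, 0.1, 78.1]
contact_force: [0.8, 0.1, -0.0]
width: 85.2
finger_force: 0.0
```

View pics/final.png

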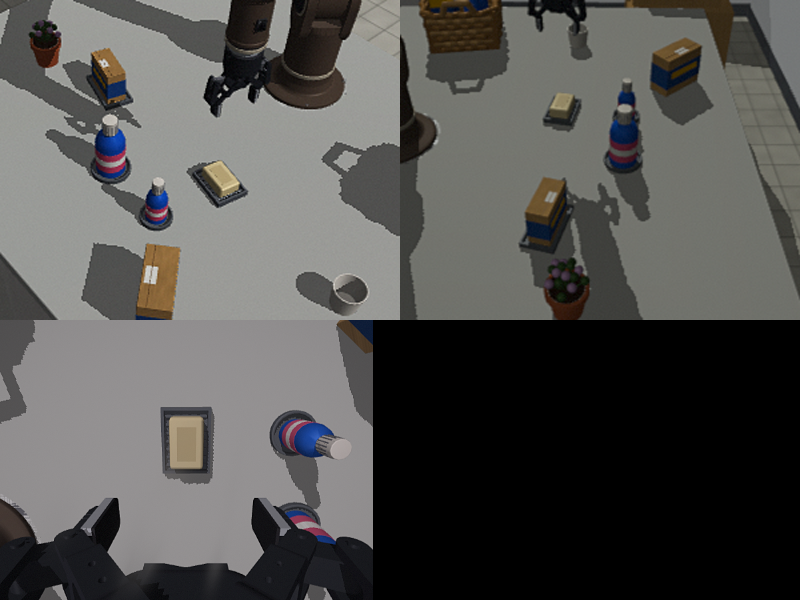

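All four stand in their trays: softener at panel (111,150), stain bottle at (157,205), carton at (108,75), and the soap flat in the dish at (187,443). The pot and cup have not moved. One numeric check of the soap, then I hand in.

```bash
python3 - <<'E'
from h import *
im,P=ld("w17"); g=cv2.GaussianBlur(im,(3,3),0).astype(int)
m=((g[...,0]-g[...,2]>25)&(g[...,0]>100)).astype(np.uint8); n,l,s,c=cv2.connectedComponentsWithStats(m);k=l[185,280];print(s[k],c[k])
cn=max(cv2.findContours((l==k).astype(np.uint8),0,1)[0],key=cv2.contourArea); rect(P,cn[:,0],33)
from workcell import arm
print(arm.get_state()["clock"]); print(arm.sign_off())
E
```

```text
[ 254  145   51   78 3834] [278.88106416 183.26838811]
centre [448.7 118.3] [448.3 117.6] size 83.9 52.9 long axis deg 78.4
40.6
the job is handed in; nothing more can be done
None
```

All four supplies are in their trays, set down in the order asked, with the pot and cup left where they were; I handed the job in at 40.6 s, but sign-off returned no verdict.

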